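Refit the swing-out mould of a biscuit press and lock it with its spring cotter

ROBOT

A 7-joint arm with a two-finger parallel gripper is mounted at the origin on the work surface. World frame = base frame: x ahead of the robot, y to its left, z up, the work surface at z = 0. Lengths are in m, angles in degrees, forces in N, time in s.
With the tool pointing down it reaches from about 0.425 to 0.875 m from the base axis. Payload 4.7 kg.
Tool frame: the origin (TCP) lies on the centre line of the jaws, within the pads' length; the fingertips stand 19 mm ahead of it and the grasp point (between the pads) is the TCP; z points along the fingers, y is the line along which they close (so a half turn about z gives the same grasp; the last joint's range is limited). The gripper opens to 87 mm and grips with 3 to 60 N. Pads are 19 mm wide; open, the fingers measure 117 mm over their backs; the gripper's body (75 mm by 190 mm) begins 51 mm behind the grasp point.
Start: joints at [-69.551, 18.392, -4.016, 83.108, 1.295, 78.541, -3.26], TCP at [0.219, 0.612, 0.242] pointing down, gripper open.
Joint ranges: [-163.93, 163.93], [-17.29, 119.83], [-79.2, 71.16], [3.27, 140.29], [-89.18, 269.18], [5.43, 117.66], [-154.24, 154.24]. Speed limits (degrees/s): [147.25, 147.25, 180, 180, 180, 180, 180].

INTERFACE

Orientations are given as [roll, pitch, yaw] about the fixed x, y, z axes, in that order (R = Rz(yaw) Ry(pitch) Rx(roll)).
In Python, from cell import env, imaging gives the robot as it stands.
- The arm moves only by the shell command python3 -m crank 'ROWS' [OPENING] [FORCE]. ROWS is JSON, a list of rows, each an object of numbers: "x", "y", "z": the shift along the tool's x, y, z in m; "turn": the turn about the tool's z in rad. In form: [{"x": .., "y": .., "z": .., "turn": ..}, ...]. A call has 1 to 12 rows; each row is the pose to reach, as a shift and turn from the pose commanded when the call began, along the tool's axes at that moment; what a row does not reach only later rows make up. A row lasts 1/8 s, in which the tool goes at most 62.5 mm and 10.7 degrees, less where a joint would pass 70% of its speed; a pose out of reach is approached as far as the arm can. A call with a gripper value outside its range is refused whole. OPENING is the finger opening in m, from 0 to 0.087, set as the call begins (- or left out, the last holds). The fingers move at their own pace and stop on an object; FORCE is the grip in N (left out, the last holds). Time passes only in rows, so rows that repeat a pose let the fingers close. It gives the time, the measured TCP pose, the force, the opening and the grip force at its end, in the units of the state.
- env.get_obs(): the state, without advancing time (a new reading comes with each control period).
- imaging.read_camera(name): name is "scene" or "top"; returns the picture (384x512x3 uint8, red, green, blue); there is no depth.
- imaging.get_calibration(name): a dict with "camera_matrix" (3x3 intrinsics, pixels), "position" and "attitude" of the camera in the world. Camera axes: x right, y up, looking along -z (the intrinsics and any distortion apply to the point x, -y, -z); pixel columns grow to the right and rows downward; lengths in m; the calibration is good to about 2 mm. A picture is of the moment at which its call begins. get_calibration takes no time and is no camera call.
- env.sign_off(): hands the job in; it is judged then, once.
The state is a dict: "time_s": time; "qpos": joint angles; "joint_velocities": joint speeds; "effort": joint torques, N m; "tool_pos": TCP position; "tool_rot": TCP orientation; "force": force on the tool from outside, world axes, zero at the start; "wrist_torque": the same for the moment, N m; "grip_width": finger opening in m; "grasp_force": force on a finger pad.
Only numpy, scipy, OpenCV 4.12 (cv2) and the standard library are available. Lean on these libraries where they do the work, as an engineer would, in place of code of your own. Each camera call takes 0.05 s, during which the arm holds its last target. There are 200 camera calls.

TASK

The biscuit press has been washed: put its swing-out mould back by lowering the hub over the upright stud until the mould lies flat on the bed, dish swung out towards the free end of the bed, away from the ram. Then lock it with the red-handled spring cotter: feel out which way the stud's cross hole points, just above the hub, push the straight leg through it until the bow snaps over the stud and closes again, and let go. Force neither part, do not ram the cotter on past its snap, and leave everything else on the table where it is.

Things in the scene. Friction and masses are not known exactly. Their poses are not given: they have to be found in the camera images.
- stud_foot (a point): Foot of the upright steel pivot stud, on its axis, at the bed's top face (35 mm above the table). The stud is 18 mm dia, 51 mm above the bed, its top 7 mm tapered to 9 mm dia. It sits tight in its bore and is not turned by hand: its cross hole points anywhere from 0.6 rad clockwise to 1.1 rad anticlockwise (from above) of this frame's x. Axes as the press: y to the ram, z up.
- stud_hole (a point): Centre of the stud's cross hole, on the stud's axis, 70 mm above the table (11 mm above the hub's top, mould home). 7 mm wide and high, rounded side entries, right through, 9 mm from centre to each end. These axes are the press's, not the hole's: its direction is not reported, only shown by a red line on the stud's top and felt by the leg, which enters up to 0.2 rad off it.
- mould_hub (a point): Centre of the underside of the hub of the loose cast aluminium mould (about 0.4 kg), which starts lying on the table. Hub: 36 mm outer dia, 24 mm high, bored 22 mm right through (4 mm more than the stud). A flat-sided arm runs from it along this frame's +x to the mould dish: 92 mm dia, 18 mm high, centre 150 mm from the hub, star relief. z up.
- mould_grip (a point): Point to grip on the mould's arm, near its centre of mass: 60 mm from the hub's axis, half-way up the arm. The arm is 14 mm wide (across this frame's y) and 15 mm high, its underside flush with the mould's; 85 mm of it is free between hub and dish.
- clip_grip (a point): Spring cotter (R-clip) of 5 mm wire, lying flat on the table: centre of its red plastic-dipped handle, 26 mm long (x), 15 wide (y), 7 thick (z), 3.5 mm above the table. The straight leg runs from here along +x, its round tip 94.5 mm away; the bow lies beside it in the same plane, on the +y side. Wire and table are 1 mm apart at the handle: lying, the leg's tip hangs 1 mm low.
- clip_pocket (a point): Point on the leg's axis 55 mm ahead of the handle's centre: middle of the bow's pocket, on the stud's axis when home. The flared bow end meets the stud 26 mm short of home (leg tip then 13 mm past the axis). Pushing takes 5 to 8 N for 6 mm, then 2 to 4 N; over the last 5 mm the bow closes and pulls the clip on; 1 mm past home it stops firmly (10 N, rising fast). Over 25 N is forcing it.
- clip_tip (a point): The very tip of the cotter's straight leg (rounded, 5 mm dia).
- bow (a joint): How far the cotter's bow is sprung open (rad): 0 closed, as it lies and again when it has snapped over; about 0.08 as it rides over the stud; it is overbent beyond 0.12.
- ram (a point): Centre of the underside of the press's raised ram die, 140 mm above the table.
- sprinkles: Bystander: jar of pink sprinkles, 56 mm dia, 85 mm tall; origin at its underside.
- icing: Bystander: blue icing bottle, 50 mm dia, 160 mm tall; origin at its underside.
- plate: Bystander: white plate, 170 mm dia, 16 mm high; origin at its underside.
- spare_die: Bystander: brass spare die, disc 80 mm dia with a knob, 34 mm tall; origin at its underside.
- cutter: Bystander: round steel biscuit cutter, 66 mm dia, 25 mm high; origin at its underside.
- palette: Bystander: spatula 200 mm long, lying along its x.
- brush: Bystander: crumb brush 170 mm long, lying along its x.
- press: Biscuit press, fixed; origin on the table under the stud's axis, z up. Grey aluminium bed 465 mm long (200 mm from the stud on the -y side, the free end; 265 mm on the +y side), 170 mm deep, top 35 mm above the table. White column, head and ram on the +y side, 290 mm high, lever knob to 370 mm; ram axis 150 mm from the stud, its raised round die 84 mm dia.
- mould: The mould; origin and axes as mould_hub.
- clip: The spring cotter; origin under the handle's centre, axes as clip_grip.

How it is judged (in metres and radians):
On the way, in this order (a step that is already met when the one before it is completed fails the run):
1. the mould's hub is down over the stud and the mould lies flat on the bed (z of mould_hub in the frame of stud_foot below 0.004 m and horizontal distance between mould_hub and stud_foot below 0.005 m and angle between mould_hub's own z axis and vertical below 0.05 rad), for 0.2 s.
2. the cotter's straight leg is in the stud's cross hole (all of step 1 and distance between clip_tip and stud_hole below 0.006 m), for 0.03 s.
At the end, for the whole second after the job is handed in: Mould on the stud (within 5 mm sideways), within 4 mm of the bed and 0.05 rad of level, dish swung out (grip point over 150 mm from the ram); cotter through the hole, its pocket within 4 mm sideways and 3.5 mm in height of the hole's centre, bow closed (below 0.04 rad); both released, at rest (all of step 1 and horizontal distance between mould_grip and ram above 0.15 m and horizontal distance between clip_pocket and stud_hole below 0.004 m and z of clip_pocket in the frame of stud_hole between -0.0035 and 0.0035 m and value of joint bow below 0.04 rad and linear speed of each of mould, clip below 0.02 m/s); the robot touches nothing.
It fails at once if the cotter is forced: more than 25 N between cotter and press (contact force between clip and press above 25 N).
It fails at once if the cotter's bow is overbent: sprung open beyond 0.12 rad (value of joint bow above 0.12 rad).
It fails at once if the mould is forced or dropped on the press: more than 50 N between them (contact force between mould and press above 50 N).
It fails at once if any of the seven bystanders is moved by more than 30 mm (distance of any of sprinkles, icing, plate, spare_die, cutter, palette, brush from where it was at the start of the episode above 0.03 m).
It also fails if it takes over 72 s, if anything falls off the work surface, if the arm or the gripper's body presses on something with over 40 N, if the wrist force passes 120 N, or if a joint passes its speed limit or range.

## Working session

There is one attempt and no reset: what is moved stays moved. The work goes in short steps, Python scripts to look and compute and a shell command to move; the robot and the scene stay as the last step left them, time stands still between calls to the robot, and variables do not carry over. Pictures are saved under pics/ and viewed, at most 10 in all, crops included, and the job is handed in when it is done.

```bash
ls; mkdir -p pics; cat > look.py <<'E'
from cell import env, imaging
import numpy as np, cv2, sys
from scipy.spatial.transform import Rotation as R
def shot(n,fn=None):
    im=imaging.read_camera(n)
    if fn: cv2.imwrite('pics/'+fn, im[:,:,::-1])
    return im
E
python3 - <<'E'
from look import *
for n in ['scene','top']:
    im=shot(n,n+'0.png'); print(n,imaging.get_calibration(n))
o=env.get_obs(); print(o)
E
```

```text
pics
scene {'camera_matrix': array([[437.73531444,   0.        , 258.51322265],
       [  0.        , 437.73531444, 192.40188272],
       [  0.        ,   0.        ,   1.        ]]), 'position': array([1.21876684, 0.31196947, 1.06169177]), 'attitude': array([ 4.03933504e+01, -5.65690701e-02,  1.17554870e+02])}
top {'camera_matrix': array([[442.84455261,   0.        , 251.53665655],
       [  0.        , 442.84455261, 191.52116257],
       [  0.        ,   0.        ,   1.        ]]), 'position': array([ 0.26520817, -0.04360011,  1.39523468]), 'attitude': array([ 10.02598633,   0.63823867, -89.42290162])}
{'time_s': 0.1, 'qpos': array([-69.55202276,  18.43670409,  -4.01522181,  83.16887162,
         1.29534767,  78.53944743,  -3.26157253]), 'joint_velocities': array([-0.00766187, -0.0228116 , -0.0565419 , -0.17783624,  0.06926949,
       -0.01261603, -0.0237118 ]), 'effort': array([ 2.44359981e-04, -4.92571807e+01, -4.05347329e-01, -3.13395989e+01,
       -6.39188569e-02,  3.95436853e-02,  9.41457370e-05]), 'tool_pos': array([0.21836664, 0.61173172, 0.24054095]), 'tool_rot': array([-1.79900226e+02,  5.84555765e-03,  1.60359847e+02]), 'force': array([-0.17007349, -0.3456479 , -0.08420898]), 'wrist_torque': array([ 0.04072556,  0.0190003 , -0.00372389]), 'grasp_force': 0.0, 'grip_width': 0.0869510158325273}
```

View pics/scene0.png

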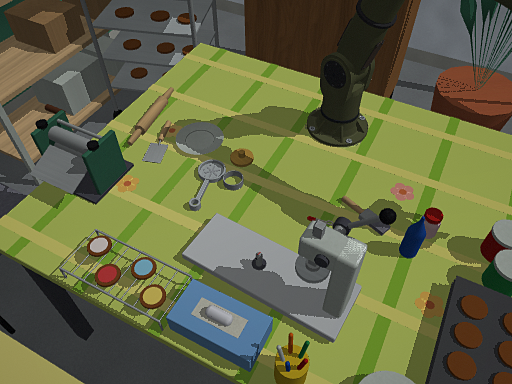

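View pics/top0.png

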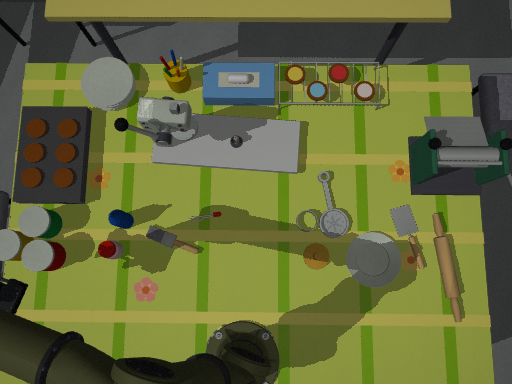

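The scene view shows the press with the stud at (260,260), the mould with its hub at (195,203), and the clip's red handle at (312,219). In the top view the stud is at (237,141), the mould hub at (325,177) and its dish at (334,222), and the clip handle at (217,214) with its leg running left.

```bash
cat >> look.py <<'E'
def ray(n,u,v):
    c=imaging.get_calibration(n);K=c['camera_matrix']
    d=np.array([(u-K[0,2])/K[0,0],-(v-K[1,2])/K[1,1],-1.])
    return c['position'],R.from_euler('xyz',c['attitude'],degrees=True).apply(d)
def plane(n,u,v,z):
    p,d=ray(n,u,v); return p+d*(z-p[2])/d[2]
def proj(n,P):
    c=imaging.get_calibration(n);K=c['camera_matrix']
    q=R.from_euler('xyz',c['attitude'],degrees=True).inv().apply(np.asarray(P,float)-c['position'])
    q=q/-q[2]; return K[0,0]*q[0]+K[0,2],-K[1,1]*q[1]+K[1,2]
def crops(L,fn,w=400,h=300):
    T=[]
    for im,x0,y0,s in L:
        c=im[y0:y0+h//s,x0:x0+w//s]; T.append(cv2.resize(c,(w,h),interpolation=cv2.INTER_CUBIC))
    a=np.vstack([np.hstack(T[i:i+2]) for i in range(0,len(T),2)]); cv2.imwrite('pics/'+fn,a[:,:,::-1])
E
python3 - <<'E'
from look import *
a=cv2.imread('pics/scene0.png')[:,:,::-1];b=cv2.imread('pics/top0.png')[:,:,::-1]
crops([(b,290,160,4),(b,180,190,5),(b,200,110,5),(a,230,230,5)],'c1.png')
print(proj('top',[0,0,0]),proj('scene',[0,0,0]))
for n,u,v,z in [('top',325,177,.024),('scene',195,203,.024),('top',334,222,.018),('top',217,214,.007),('scene',312,219,.007),('top',237,141,.086)]: print(n,u,v,plane(n,u,v,z).round(4))
E
```

```text
(np.float64(241.29302022504623), np.float64(359.4528048082797)) (np.float64(336.68003855969994), np.float64(125.57339708630187))
top 325 177 [ 0.5559 -0.2573  0.024 ]
scene 195 203 [ 0.5629 -0.2476  0.024 ]
top 334 222 [ 0.4142 -0.2836  0.018 ]
top 217 214 [0.4375 0.0827 0.007 ]
scene 312 219 [0.4413 0.089  0.007 ]
top 237 141 [0.6534 0.0195 0.086 ]
```

View pics/c1.png

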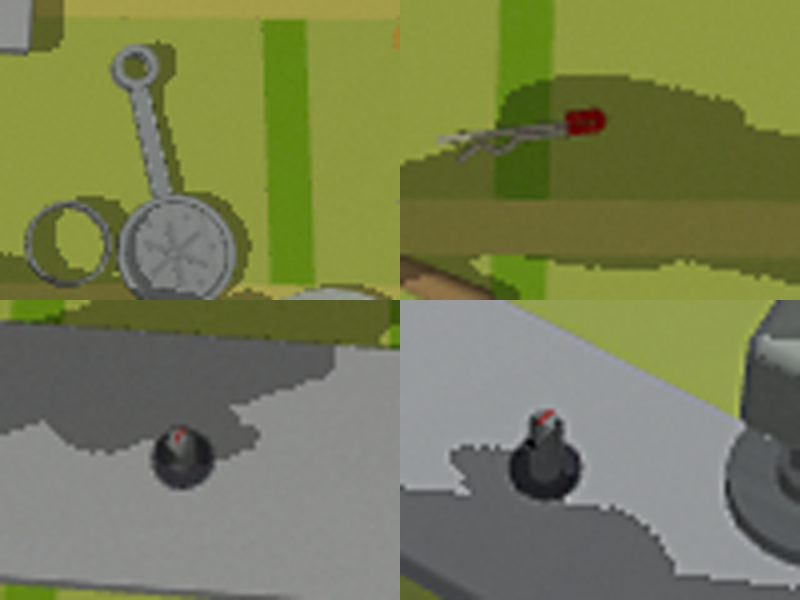

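The enlarged crop gives the hub centre at top (323.8,177), the dish at (334.2,222.5), the clip handle at (217.2,214.4) and the leg tip near (188,218). The stud top is at top (236,137.2) and scene (259,253.4). Its red mark leans clockwise from +x.

```bash
cat >> look.py <<'E'
def tri(u1,v1,u2,v2):
    p,d=ray('top',u1,v1);q,e=ray('scene',u2,v2); d=d/np.linalg.norm(d);e=e/np.linalg.norm(e)
    s=np.linalg.lstsq(np.c_[d,-e],q-p,rcond=None)[0]; a=p+s[0]*d;b=q+s[1]*e
    return ((a+b)/2).round(4),np.linalg.norm(a-b).round(4)
def red(im,x0,y0,x1,y1):
    h=im[y0:y1,x0:x1].astype(int); m=(h[...,0]>90)&(h[...,0]>1.8*h[...,1])&(h[...,0]>1.8*h[...,2])
    y,x=np.nonzero(m); return x+x0,y+y0
E
python3 - <<'E'
from look import *
a=cv2.imread('pics/scene0.png')[:,:,::-1];b=cv2.imread('pics/top0.png')[:,:,::-1]
for n,im,bx,z in [('top',b,(205,205,230,225),.006),('scene',a,(300,212,322,226),.006),('top',b,(228,130,245,148),.086),('scene',a,(250,246,270,262),.086)]:
    x,y=red(im,*bx); P=np.array([plane(n,u,v,z) for u,v in zip(x,y)]); m=P.mean(0)
    w,V=np.linalg.eigh(np.cov((P-m)[:,:2].T)); d=V[:,1]; print(n,len(x),x.mean().round(2),y.mean().round(2),m.round(4),'axis',np.degrees(np.arctan2(d[1],d[0])).round(1),np.sqrt(w).round(4))
# mould: low saturation mask
for n,im,bx in [('top',b,(300,160,360,245)),('scene',a,(180,150,235,215))]:
    x0,y0,x1,y1=bx; c=im[y0:y1,x0:x1]; s=cv2.cvtColor(np.ascontiguousarray(c),cv2.COLOR_RGB2HSV)
    m=((s[...,1]<60)).astype(np.uint8)
    cs,h=cv2.findContours(m,cv2.RETR_CCOMP,cv2.CHAIN_APPROX_NONE)
    for k,q in enumerate(cs):
        if cv2.contourArea(q)>8: (cx,cy),r=cv2.minEnclosingCircle(q); print(n,h[0,k,3],cv2.contourArea(q),cx+x0,cy+y0,r)
# bed mask, long edges
x0,y0,x1,y1=145,95,315,185; s=cv2.cvtColor(np.ascontiguousarray(b[y0:y1,x0:x1]),cv2.COLOR_RGB2HSV)
m=(s[...,1]<60).astype(np.uint8)
for X in [165,180,240,260,280,290]:
    col=np.nonzero(m[:,X-x0])[0]+y0; print(X,col.min(),col.max(),plane('top',X,col.max(),.035).round(4),plane('top',X,col.min(),.035).round(4))
print(plane('top',240,102,.07))
E
```

```text
top 15 216.4 214.47 [0.4361 0.0846 0.006 ] axis 91.5 [0.004  0.0058]
scene 12 311.17 217.75 [0.4373 0.0847 0.006 ] axis 91.4 [0.0041 0.0071]
top 2 235.5 136.5 [0.6677 0.0243 0.086 ] axis 136.7 [   nan 0.0031]
scene 5 258.8 252.8 [0.6661 0.0255 0.086 ] axis 168.4 [0.0011 0.0032]
top -1 44.5 354.5 240.0 6.020897388458252
top -1 18.0 307.2880792617798 219.9900665283203 10.167750358581543
top -1 840.5 329.0 204.0 33.73435592651367
top 3 36.5 323.5 176.5 3.8079864978790283
scene -1 801.5 211.0824089050293 187.98653030395508 29.13309097290039
scene -1 78.0 197.5 150.0 15.500100135803223
165 97 163 [0.5949 0.2486 0.035 ] [0.8151 0.2583 0.035 ]
180 101 164 [0.592  0.2009 0.035 ] [0.8017 0.2089 0.035 ]
240 117 169 [0.5773 0.011  0.035 ] [0.7486 0.0135 0.035 ]
260 118 170 [ 0.5745 -0.052   0.035 ] [ 0.7456 -0.0508  0.035 ]
280 102 171 [ 0.5718 -0.1148  0.035 ] [ 0.8001 -0.1151  0.035 ]
290 102 172 [ 0.5688 -0.1462  0.035 ] [ 0.8003 -0.1474  0.035 ]
[0.78566232 0.01278218 0.07      ]<stdin>:5: RuntimeWarning: invalid value encountered in sqrt
```

```bash
python3 - <<'E'
from look import *
a=cv2.imread('pics/scene0.png')[:,:,::-1];b=cv2.imread('pics/top0.png')[:,:,::-1]
h=plane('top',323.7,176.8,.024);d=plane('top',334.2,222.3,.018); print(h.round(4),d.round(4),np.linalg.norm((h-d)[:2]),np.degrees(np.arctan2(*(d-h)[[1,0]])))
for n,im,(x0,y0,x1,y1) in [('top',b,(230,130,243,144)),('scene',a,(252,246,266,260))]:
    c=im[y0:y1,x0:x1].astype(float); w=np.clip(c[...,0]-c[...,1:].max(2)-12,0,None); y,x=np.mgrid[y0:y1,x0:x1]
    mx,my=(w*x).sum()/w.sum(),(w*y).sum()/w.sum(); C=np.cov(np.c_[x.ravel(),y.ravel()].T,aweights=w.ravel())
    e,V=np.linalg.eigh(C); v=V[:,1]; P=plane(n,mx,my,.086);Q=plane(n,mx+v[0],my+v[1],.086); print(n,mx,my,P.round(4),e,np.degrees(np.arctan2(*(Q-P)[[1,0]])))
    print(np.round(w).astype(int)[np.ix_(w.max(1)>0,w.max(0)>0)])
H=np.array([.4367,.0847]);T=plane('top',188,218.2,.0025);print('tip',T,np.linalg.norm(T[:2]-H),np.degrees(np.arctan2(T[1]-H[1],T[0]-H[0])))
crops([(a,170,150,5),(a,265,200,5)],'c2.png')
E
```

```text
[ 0.5565 -0.2533  0.024 ] [ 0.4133 -0.2842  0.018 ] 0.1465101029323647 -167.82048221827992
top 235.37790697674419 136.52325581395348 [0.6676 0.0247 0.086 ] [0.11154822 1.12308468] 154.01106404208878
[[ 0 17]
 [17 48]
 [73  0]
 [17  0]]
scene 258.57954545454544 252.92613636363637 [0.6667 0.0252 0.086 ] [0.14320633 1.64413288] -16.87543622673428
[[ 0  0 67 62]
 [ 0 66 54  0]
 [41 62  0  0]]
tip [0.42389942 0.17465352 0.0025    ] 0.0908597265000733 98.09893537489634
```

View pics/c2.png

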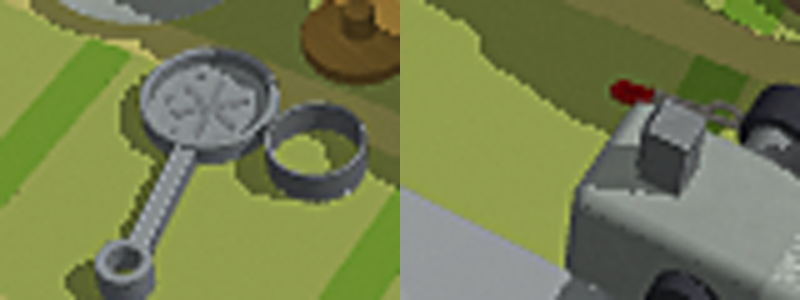

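The left crop shows the mould flat with its hub at scene ≈(195,203) and the cutter beside the dish. The right crop shows the clip's red handle at (311,218), its leg partly hidden behind the press knob.

```bash
cat > plan.py <<'E'
from look import *
def rows(*wps):
    "wps: (x,y,z,yaw deg) world -> shift in tool axes from current measured pose"
    o=env.get_obs(); p=o['tool_pos']; r=o['tool_rot']; M=R.from_euler('xyz',r,degrees=True); print('now',p.round(4),r.round(2),o['force'].round(1),o['time_s'])
    ps=np.radians(r[2])
    for w in wps:
        d=np.array(w[:3])-p; s=M.inv().apply(d); t=-((w[3]-r[2]+180)%360-180)
        print('x %.4f y %.4f z %.4f turn %.3f'%(*s,np.radians(t)))
E
python3 -c "
from plan import *
rows((.38,.3,.25,110),(.46,0,.25,60),(.498,-.266,.15,12.2))"
```

```text
now [0.2184 0.6117 0.2405] [-1.7990e+02  1.0000e-02  1.6036e+02] [-0.2 -0.3 -0.1] 0.1
x -0.2570 y -0.2393 z -0.0090 turn 0.879
x -0.4332 y -0.4949 z -0.0086 turn 1.752
x -0.5584 y -0.7325 z 0.0919 turn 2.586
```

```bash
python3 -m crank '[{"x":-0.043,"y":-0.04,"z":-0.009,"turn":0.147},{"x":-0.086,"y":-0.08,"z":-0.009,"turn":0.293},{"x":-0.129,"y":-0.12,"z":-0.009,"turn":0.44},{"x":-0.171,"y":-0.16,"z":-0.009,"turn":0.586},{"x":-0.214,"y":-0.199,"z":-0.009,"turn":0.733},{"x":-0.257,"y":-0.239,"z":-0.009,"turn":0.879},{"x":-0.292,"y":-0.29,"z":-0.009,"turn":1.054},{"x":-0.327,"y":-0.341,"z":-0.009,"turn":1.229},{"x":-0.363,"y":-0.393,"z":-0.009,"turn":1.403},{"x":-0.398,"y":-0.444,"z":-0.009,"turn":1.578},{"x":-0.433,"y":-0.495,"z":-0.009,"turn":1.752},{"x":-0.458,"y":-0.542,"z":0.01,"turn":1.9}]' 0.05 20
python3 -c "
from plan import *
rows((.498,-.266,.12,12.2))"
```

```text
time_s: 1.6
tool_pos: [0.4688, -0.0547, 0.2325]
tool_rot: [179.9, -0.1, 51.1]
force: [0.3, 0.4, -0.4]
grip_width: 0.0498
grasp_force: 0.0
now [ 0.4688 -0.0547  0.2325] [ 1.7986e+02 -1.5000e-01  5.1150e+01] [ 0.3  0.4 -0.4] 1.6
x -0.1465 y 0.1550 z 0.1125 turn 0.680
```

```bash
python3 -m crank '[{"x":-0.037,"y":0.039,"z":0.02,"turn":0.17},{"x":-0.073,"y":0.078,"z":0.04,"turn":0.34},{"x":-0.11,"y":0.116,"z":0.07,"turn":0.51},{"x":-0.147,"y":0.155,"z":0.1125,"turn":0.68},{"x":-0.147,"y":0.155,"z":0.1125,"turn":0.68}]'
python3 - <<'E'
from plan import *
rows((.498,-.266,.021,12.2))
a=shot('scene');b=shot('top')
crops([(b,290,160,4),(a,170,150,4)],'c3.png')
E
```

```text
time_s: 2.22
tool_pos: [0.4941, -0.2672, 0.1153]
tool_rot: [180.0, 0.5, 12.1]
force: [-0.3, -0.7, -0.3]
grip_width: 0.0502
grasp_force: 0.0
now [ 0.4941 -0.2672  0.1153] [179.98   0.47  12.14] [-0.3 -0.7 -0.3] 2.225
x 0.0049 y -0.0004 z 0.0943 turn -0.001
```

View pics/c3.png

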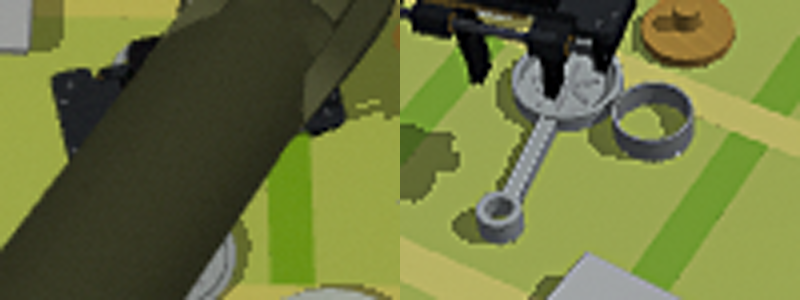

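The fingers straddle the arm line in the scene crop, above the arm and short of the dish from this viewpoint, so I am descending.

```bash
python3 -m crank '[{"x":0.005,"z":0.04},{"x":0.005,"z":0.075},{"x":0.005,"z":0.09},{"x":0.005,"z":0.092},{"x":0.005,"z":0.092}]'
python3 -m crank '[{"z":0},{"z":0},{"z":0},{"z":0}]' 0.0 45
```

```text
invalid input
invalid input
```

```bash
python3 -m crank '[{"x":0.005,"y":0,"z":0.04,"turn":0},{"x":0.005,"y":0,"z":0.075,"turn":0},{"x":0.005,"y":0,"z":0.09,"turn":0},{"x":0.005,"y":0,"z":0.092,"turn":0},{"x":0.005,"y":0,"z":0.092,"turn":0}]'
python3 -m crank '[{"x":0,"y":0,"z":0,"turn":0},{"x":0,"y":0,"z":0,"turn":0},{"x":0,"y":0,"z":0,"turn":0},{"x":0,"y":0,"z":0,"turn":0}]' 0.0 45
```

```text
time_s: 2.95
tool_pos: [0.5035, -0.2627, 0.0286]
tool_rot: [180.0, -0.1, 12.6]
force: [-0.2, -0.2, 0.9]
grip_width: 0.0499
grasp_force: 0.0
time_s: 3.45
tool_pos: [0.5024, -0.2627, 0.0271]
tool_rot: [-180.0, -0.0, 12.5]
force: [1.1, -0.0, 0.7]
grip_width: 0.0181
grasp_force: 0.0
```

```bash
python3 -m crank '[{"x":-0.002,"y":0,"z":0.0,"turn":0},{"x":-0.002,"y":0,"z":0.003,"turn":0},{"x":-0.002,"y":0,"z":0.006,"turn":0},{"x":-0.002,"y":0,"z":0.006,"turn":0}]' 0.03
python3 -m crank '[{"x":0,"y":0,"z":0,"turn":0},{"x":0,"y":0,"z":0,"turn":0},{"x":0,"y":0,"z":0,"turn":0},{"x":0,"y":0,"z":0,"turn":0},{"x":0,"y":0,"z":0,"turn":0},{"x":0,"y":0,"z":0,"turn":0}]' 0.0 45
```

```text
time_s: 3.95
tool_pos: [0.5002, -0.2629, 0.0207]
tool_rot: [-180.0, 0.0, 12.5]
force: [-0.2, -0.1, -0.6]
grip_width: 0.0298
grasp_force: 0.0
time_s: 4.7
tool_pos: [0.5005, -0.2634, 0.0212]
tool_rot: [180.0, -0.0, 12.5]
force: [-0.3, -1.7, 0.0]
grip_width: 0.0137
grasp_force: 45.0
```

```bash
python3 -c "
from plan import *
rows((.5,-.263,.14,12.5),(.58,-.16,.14,50),(.663,-.032,.14,86.2))"
```

```text
now [ 0.5005 -0.2634  0.0212] [ 1.7997e+02 -2.0000e-02  1.2530e+01] [-0.3 -1.7  0. ] 4.7
x -0.0004 y -0.0004 z -0.1188 turn 0.001
x 0.1000 y -0.0836 z -0.1188 turn -0.654
x 0.2088 y -0.1906 z -0.1189 turn -1.286
```

```bash
python3 -m crank '[{"x":0,"y":0,"z":-0.02,"turn":0},{"x":0,"y":0,"z":-0.06,"turn":0},{"x":0,"y":0,"z":-0.1,"turn":0},{"x":0.02,"y":-0.02,"z":-0.119,"turn":-0.13},{"x":0.05,"y":-0.042,"z":-0.119,"turn":-0.3},{"x":0.08,"y":-0.065,"z":-0.119,"turn":-0.46},{"x":0.11,"y":-0.09,"z":-0.119,"turn":-0.62},{"x":0.135,"y":-0.12,"z":-0.119,"turn":-0.79},{"x":0.16,"y":-0.145,"z":-0.119,"turn":-0.96},{"x":0.185,"y":-0.17,"z":-0.119,"turn":-1.13},{"x":0.209,"y":-0.19,"z":-0.119,"turn":-1.286},{"x":0.209,"y":-0.19,"z":-0.119,"turn":-1.286}]'
python3 - <<'E'
from plan import *
a=shot('scene','s4.png');b=shot('top','t4.png')
crops([(b,190,90,4),(a,210,180,4)],'c4.png')
rows((.663,-.032,.14,86.2))
for n,P in [('top',[.667,.025,.086]),('scene',[.667,.025,.086]),('top',[.667,.025,.144]),('scene',[.667,.025,.144])]: print(n,proj(n,P))
E
```

```text
time_s: 6.2
tool_pos: [0.6637, -0.0277, 0.14]
tool_rot: [-179.9, -0.1, 86.6]
force: [-0.2, 0.1, -5.4]
grip_width: 0.0137
grasp_force: 45.0
now [ 0.6624 -0.0324  0.14  ] [-1.799e+02  6.000e-02  8.620e+01] [-1.  -0.9 -4.5] 6.3
x 0.0004 y 0.0006 z -0.0000 turn -0.000
top (np.float64(235.2672139628511), np.float64(136.7249218140453))
scene (np.float64(258.46159815666255), np.float64(252.97838863619805))
top (np.float64(234.33441933695002), np.float64(130.89083230926724))
scene (np.float64(258.48227608249334), np.float64(240.47631007350975))
```

View pics/c4.png

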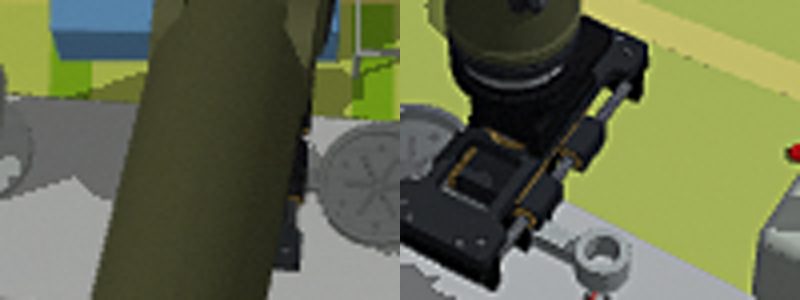

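The scene crop shows the hub held level, bore centre about (260.5,242), with the stud's red top at about (259,254). The hub is near the stud axis but roughly 5 mm off, so I am measuring it more precisely.

```bash
python3 - <<'E'
from plan import *
a=cv2.imread('pics/s4.png');b=cv2.imread('pics/t4.png')
g=cv2.cvtColor(a,cv2.COLOR_BGR2GRAY); print(g[234:254,250:272])
gb=cv2.GaussianBlur(cv2.resize(cv2.cvtColor(b,cv2.COLOR_BGR2GRAY)[100:170,250:320],None,fx=4,fy=4,interpolation=cv2.INTER_CUBIC),(5,5),0)
c=cv2.HoughCircles(gb,cv2.HOUGH_GRADIENT,1.2,40,param1=80,param2=25,minRadius=55,maxRadius=90)
for q in (c[0][:4] if c is not None else []):
    u,v=(q[:2]+.5)/4-.5; print(q, u+250,v+100,plane('top',u+250,v+100,.137).round(4), q[2]/4*(1.395-.137)/443)
E
```

```text
[[172 172 172 172 172 171 172 175 174 161 158 163 163 163 163 163 162 163
  163 162 163 163]
 [172 172 173 171 172 172 171 172 173 177 173 161 159 162 163 163 162 163
  162 164 162 163]
 [173 171 172 171 172 172 173 171 172 173 173 176 173 161 158 162 163 163
  164 163 163 163]
 [163 160 173 172 174 173 173 148 163 157 155 155 161 172 173 160 159 162
  163 163 163 163]
 [153 156 165 164 173 160 149 155 157 155 157 154 155 155 158 171 174 160
  158 162 162 162]
 [160 161 158 158  97 152 159 155 136  85  72  59  77 125 161 160 170 176
  172 160 163 162]
 [165 164  89  88 132 159 162 107 101  93  67  71  68  59 119 158 162 170
  173 175 171 162]
 [181  94  98  98 159 166 132 110 106  66  71  74  73  65  67 167 159 130
  172 172 172 174]
 [ 57  84 105  91 162 169 106 112 102  67  69  70  71  69  46 162 156 158
  174 171 170 171]
 [ 66  66  63  78 165 168 107 104  65  79  81  75  70  60  49 162 160 139
  172 172 170 171]
 [ 73  65  65  53 158 163 144  63 126 189 190 156 131  63 103 159 165 155
  173 171 170 171]
 [158 102  74  59  92 158 168 173 181 177 176 178 185 131 160 164 143 141
  175 171 171 170]
 [177 184 162  93  52 100 156 157 166 160 159 164 160 155 159 156 102 142
  176 171 171 171]
 [171 175 185 124  56  60  78 132 158 155 156 160 155 156 144 102 106 144
  176 171 170 171]
 [171 172 178 157  56  66  67  63  67  64 125 118 104  94 101 108 107 164
  173 171 170 171]
 [170 170 175 186  60  64  68  70  70  75  65  65  93 100 104 107 110 162
  173 171 171 171]
 [171 170 173 180 127  65  65  73  74  72  73  88  95  99 103 109 149 177
  172 169 171 170]
 [170 171 171 172 184 129  74  65  71  74  73  69  93  95 103 145 177 172
  171 171 169 171]
 [170 169 171 171 176 187 159  78  71  75  72  86  96 104 143 179 173 171
  171 170 169 170]
 [170 171 170 171 175 183  86 109  84 114 111  98 152 186 176 173 172 170
  171 169 170 169]]
[139.8 141.   59.8] 284.575 134.875 [ 0.658  -0.1231  0.137 ] 0.042453952
```

```bash
python3 -c "
from plan import *
h=plane('scene',260.3,242.0,.143); s=plane('scene',258.58,252.93,.086); print(h,s)
d=s-h; print(d); rows((.6624+d[0],-.0324+d[1],.14,86.2))"
```

```text
[0.66835942 0.03086369 0.143     ] [0.66672445 0.02520592 0.086     ]
[-0.00163497 -0.00565777 -0.057     ]
now [ 0.6624 -0.0324  0.14  ] [-1.799e+02  6.000e-02  8.620e+01] [-1.  -0.9 -4.5] 6.3
x -0.0058 y -0.0012 z 0.0000 turn -0.000
```

```bash
python3 -m crank '[{"x":-0.0045,"y":-0.001,"z":0.005,"turn":0},{"x":-0.0045,"y":-0.001,"z":0.015,"turn":0},{"x":-0.0045,"y":-0.001,"z":0.025,"turn":0},{"x":-0.0045,"y":-0.001,"z":0.031,"turn":0},{"x":-0.0045,"y":-0.001,"z":0.034,"turn":0},{"x":-0.0045,"y":-0.001,"z":0.034,"turn":0}]'
python3 - <<'E'
from plan import *
a=shot('scene','s5.png'); rows((.663,-.032,.14,86.2))
g=cv2.cvtColor(a,cv2.COLOR_RGB2GRAY); print(g[240:264,250:272]); print((a[...,0].astype(int)-a[...,1:].max(2))[240:264,250:272].max())
E
```

```text
time_s: 7.05
tool_pos: [0.6619, -0.0366, 0.1058]
tool_rot: [-180.0, 0.0, 86.2]
force: [-0.3, 0.0, -4.3]
grip_width: 0.0136
grasp_force: 45.0
now [ 0.6621 -0.0367  0.1062] [179.98  -0.    86.22] [ 0.3  0.2 -4.7] 7.1
x 0.0047 y 0.0006 z -0.0338 turn 0.000
[[171 171 171 171 171 171 171 172 170 171 171 170 172 170 170 169 170 169
  171 174 170 159]
 [172 172 172 171 171 172 172 172 171 171 171 171 170 170 170 171 171 171
  171 170 171 172]
 [172 173 173 172 172 171 160 161 161 162 171 171 171 170 170 171 170 169
  170 170 170 170]
 [155 174 170 173 155 155 155 156 158 158 159 167 171 170 170 170 170 169
  171 169 170 169]
 [169 155 123 150 157 157 145 140 131 153 157 158 166 172 171 170 171 170
  171 170 170 170]
 [160  90 155 159 157 102  85  74  61  57  96 160 159 166 171 170 169 171
  171 170 169 171]
 [ 89 123 158 165 109 106  95  82  71  69  60  91 162 163 171 171 170 170
  170 170 169 170]
 [ 95 156 162 137 111 102  95  68  72  71  66  51 164 157 165 172 170 170
  169 170 172 170]
 [ 80 158 164 128 113  56  70  73  72  68  64  52 160 153 155 172 171 169
  171 170 171 169]
 [ 57 153
[... 689 characters left out ...]
07  58 153 177 171 169 170
  169 169 169 169]
 [172 175 186 133  68  75  78  84  89  94 104  57 112 185 175 171 169 169
  169 170 170 170]
 [175 175 182 192  93  46  52  97  90  81  64  53  80 148 179 175 170 168
  169 168 168 169]
 [177 178 185 119  57  59  23  54  65  64  63  59  66  46 108 178 175 170
  169 170 169 169]
 [104 106  85  24  31  40  68  66  68  66  64  62  70  54  44 106 179 171
  169 168 169 168]
 [111 117  49  33  36  41  67  65  68  67  64  64  58  59  56  40 183 173
  170 168 169 168]
 [113  96  29  39  39  41  67  65  68  64  64  64  58  62  59  45 146 177
  170 168 170 169]
 [114  97  31  37  38  41  67  66  67  66  66  63  59  63  60  47 114 177
  171 169 170 169]]
-1
```

```bash
python3 -c "
from plan import *
h=plane('scene',257.5,247.7,.109); print(h, np.array([.6667,.0252])-h[:2], proj('scene',(.6667,.0252,.109)),proj('scene',(.6667,.0252,.035)))"
```

```text
[0.66697248 0.02216359 0.109     ] [-0.00027248  0.00303641] (np.float64(258.5921937799531), np.float64(248.0810482747239)) (np.float64(258.5614514271827), np.float64(263.145993574009))
```

```bash
python3 -m crank '[{"x":0.0025,"y":0,"z":0,"turn":0},{"x":0.0025,"y":0,"z":0.003,"turn":0},{"x":0.0025,"y":0,"z":0.006,"turn":0},{"x":0.0025,"y":0,"z":0.009,"turn":0},{"x":0.0025,"y":0,"z":0.009,"turn":0}]'
python3 -c "
from look import *
print(env.get_obs()['wrist_torque'])"
```

```text
time_s: 7.72
tool_pos: [0.6617, -0.0342, 0.0966]
tool_rot: [-180.0, 0.0, 86.2]
force: [-0.8, -0.1, -4.9]
grip_width: 0.0134
grasp_force: 45.0
[-0.03341192  0.08711592 -0.03016772]
```

```bash
python3 -m crank '[{"x":0,"y":0,"z":0.003,"turn":0},{"x":0,"y":0,"z":0.006,"turn":0},{"x":0,"y":0,"z":0.009,"turn":0},{"x":0,"y":0,"z":0.012,"turn":0}]'
python3 -m crank '[{"x":0,"y":0,"z":0.004,"turn":0},{"x":0,"y":0,"z":0.008,"turn":0},{"x":0,"y":0,"z":0.012,"turn":0},{"x":0,"y":0,"z":0.015,"turn":0},{"x":0,"y":0,"z":0.015,"turn":0}]'
```

```text
time_s: 8.22
tool_pos: [0.6621, -0.0339, 0.0849]
tool_rot: [180.0, -0.0, 86.2]
force: [0.6, 0.5, -5.1]
grip_width: 0.0132
grasp_force: 45.0
time_s: 8.85
tool_pos: [0.6619, -0.034, 0.0697]
tool_rot: [-180.0, -0.0, 86.2]
force: [0.4, 1.7, -5.1]
grip_width: 0.0131
grasp_force: 45.0
```

```bash
python3 -m crank '[{"x":0,"y":0,"z":0.003,"turn":0},{"x":0,"y":0,"z":0.006,"turn":0},{"x":0,"y":0,"z":0.009,"turn":0},{"x":0,"y":0,"z":0.011,"turn":0},{"x":0,"y":0,"z":0.012,"turn":0}]'
python3 -m crank '[{"x":0,"y":0,"z":0.0005,"turn":0},{"x":0,"y":0,"z":0.001,"turn":0},{"x":0,"y":0,"z":0.0015,"turn":0}]'
```

```text
time_s: 9.48
tool_pos: [0.6619, -0.0346, 0.0578]
tool_rot: [-180.0, 0.0, 86.2]
force: [-0.6, -0.2, -4.3]
grip_width: 0.0135
grasp_force: 45.0
time_s: 9.85
tool_pos: [0.6621, -0.0343, 0.0566]
tool_rot: [180.0, 0.0, 86.2]
force: [-0.8, -0.4, -5.6]
grip_width: 0.0135
grasp_force: 45.0
```

```bash
python3 -m crank '[{"x":0,"y":0,"z":0.0005,"turn":0},{"x":0,"y":0,"z":0.001,"turn":0},{"x":0,"y":0,"z":0.001,"turn":0}]'
python3 -m crank '[{"x":0,"y":0,"z":0.0005,"turn":0},{"x":0,"y":0,"z":0.001,"turn":0},{"x":0,"y":0,"z":0.001,"turn":0}]'
```

```text
time_s: 10.22
tool_pos: [0.6621, -0.0342, 0.0562]
tool_rot: [180.0, -0.0, 86.2]
force: [-1.6, 0.6, 1.2]
grip_width: 0.0137
grasp_force: 45.0
time_s: 10.6
tool_pos: [0.6621, -0.0342, 0.0562]
tool_rot: [180.0, -0.0, 86.2]
force: [-5.7, 0.5, 8.1]
grip_width: 0.0133
grasp_force: 45.0
```

```bash
python3 -m crank '[{"x":0,"y":0,"z":-0.0015,"turn":0},{"x":0,"y":0,"z":-0.0015,"turn":0},{"x":0,"y":0,"z":-0.0015,"turn":0}]' 0.034
python3 -m crank '[{"x":0,"y":0,"z":-0.03,"turn":0},{"x":0,"y":0,"z":-0.08,"turn":0},{"x":0,"y":0,"z":-0.09,"turn":0}]' 0.045
python3 - <<'E'
from plan import *
rows((.4367,.0847,.1,98),(.4367,.0847,.06,98))
E
```

```text
time_s: 10.98
tool_pos: [0.6624, -0.0341, 0.0561]
tool_rot: [180.0, -0.0, 86.2]
force: [-0.0, -0.4, 0.2]
grip_width: 0.0318
grasp_force: 0.0
time_s: 11.35
tool_pos: [0.6645, -0.0346, 0.1502]
tool_rot: [179.6, -0.0, 86.2]
force: [0.1, 0.8, 0.4]
grip_width: 0.0444
grasp_force: 0.0
now [ 0.6645 -0.0346  0.1502] [ 1.796e+02 -3.000e-02  8.621e+01] [0.1 0.8 0.4] 11.35
x 0.1040 y -0.2356 z 0.0485 turn -0.206
x 0.1039 y -0.2358 z 0.0885 turn -0.206
```

```bash
python3 -m crank '[{"x":0.02,"y":-0.047,"z":0,"turn":-0.04},{"x":0.042,"y":-0.094,"z":0,"turn":-0.08},{"x":0.063,"y":-0.141,"z":0.01,"turn":-0.12},{"x":0.084,"y":-0.189,"z":0.03,"turn":-0.16},{"x":0.104,"y":-0.236,"z":0.05,"turn":-0.206},{"x":0.104,"y":-0.236,"z":0.06,"turn":-0.206},{"x":0.104,"y":-0.236,"z":0.06,"turn":-0.206}]'
python3 - <<'E'
from plan import *
a=shot('scene','s6.png');b=shot('top','t6.png')
crops([(b,170,170,4),(a,270,180,4),(b,220,110,6),(a,230,220,6)],'c6.png')
rows((.4367,.0847,.0205,98))
E
```

```text
time_s: 12.22
tool_pos: [0.4334, 0.0849, 0.0855]
tool_rot: [-180.0, 0.0, 98.0]
force: [0.8, -0.7, 0.1]
grip_width: 0.045
grasp_force: 0.0
now [0.4349 0.0846 0.0866] [1.7992e+02 2.0000e-02 9.7930e+01] [-0.1 -0.5 -0.1] 12.325
x -0.0001 y 0.0017 z 0.0661 turn -0.001
```

View pics/c6.png

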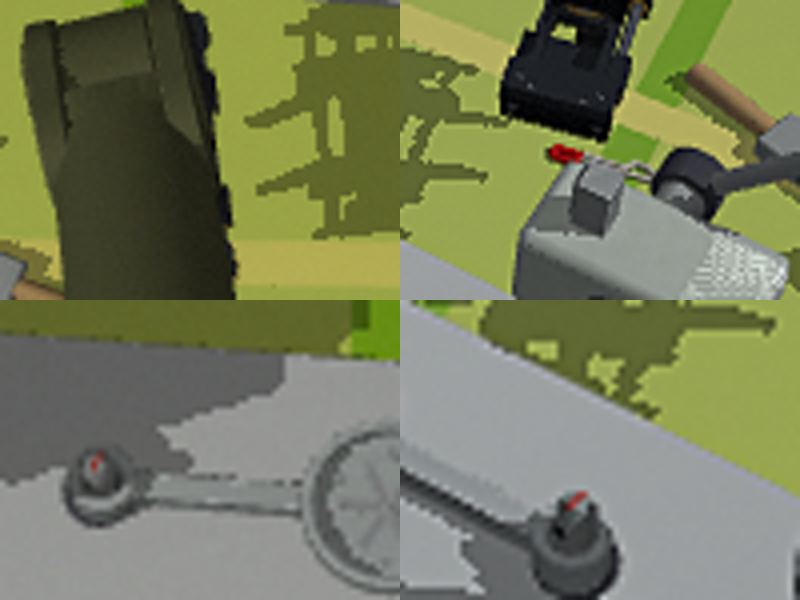

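The mould is seated on the stud with its dish towards the free end. In the scene crop the red mark runs down-left to up-right, with a dark hole entry at about scene (256.7,258.3). The clip lies undisturbed in front of the gripper.

```bash
python3 -m crank '[{"x":0,"y":0.0015,"z":0.03,"turn":0},{"x":0,"y":0.0015,"z":0.05,"turn":0},{"x":0,"y":0.0015,"z":0.062,"turn":0},{"x":0,"y":0.0015,"z":0.064,"turn":0},{"x":0,"y":0.0015,"z":0.0655,"turn":0},{"x":0,"y":0.0015,"z":0.0655,"turn":0}]' 0.04
python3 - <<'E'
from plan import *
for t in range(-50,30,10):
    c=np.radians(t); print(t,np.round(proj('scene',(.6667+.009*np.cos(c),.0252+.009*np.sin(c),.07)),2))
a=cv2.imread('pics/s6.png'); print(cv2.cvtColor(a,cv2.COLOR_BGR2GRAY)[248:265,250:268])
rows((.4367,.0847,.0205,98))
E
```

```text
time_s: 13.08
tool_pos: [0.4355, 0.0855, 0.0211]
tool_rot: [179.9, -0.0, 98.0]
force: [-0.1, 0.2, 0.2]
grip_width: 0.04
grasp_force: 0.0
-50 [255.25 256.83]
-40 [255.43 257.32]
-30 [255.7  257.77]
-20 [256.06 258.17]
-10 [256.49 258.52]
0 [257.  258.8]
10 [257.55 258.99]
20 [258.13 259.1 ]
[[159 158 159 158 159 159 159 159 159 159 159 158 158 158 158 158 158 159]
 [158 159 158 159 158 159 158 158 158 159 159 158 159 159 159 158 158 157]
 [157 159 158 159 158 158 160 160 160 160 160 159 158 158 159 159 159 159]
 [159 158 158 158 158 160 162 161 162 161 161 161 160 159 158 158 159 158]
 [159 157 158 159 160 164 163 127 116  88  99 163 163 160 159 158 159 158]
 [159 161 160 161 161 167  74  91  88  94 134 121 165 162 159 158 159 157]
 [151 159 160 165 143 127  52  39  93 142 133  39  99 166 161 159 157 159]
 [149 149  99 143 153 131  52  64  74  97 115  46  94 162 161 159 158 157]
 [155  84  84  88  86  66  58  64  81  97  56  51  76 152 162 159 158 157]
 [ 89  90  93  93  83  41  62  66  79  61  60  56  64  85 159 164 159 158]
 [100  82  95  95  66  27   6  72  62  59  59  54  65  95  71 166 159 159]
 [ 60  69  98  98  65  65  23  52  62  61  60  53  61  96  72 150 164 159]
 [ 64  64  94  96  75  61  59  62  62  59  57  53  88  95  81 113 168 159]
 [ 77  65  70  94  99  58  58  57  61  59  58  75 100  94  64  33 171 162]
 [109  85  57  77  97  99  88  67  68  77  81  98  94  78  60  40 136 164]
 [105  88  58  61  74  91  95  97  98 100  94  90  79  64  59  41 106 165]
 [105  89  57  64  64  70  70  81  84  77  74  67  66  66  57  42 141 165]]
now [0.4355 0.0855 0.0211] [ 1.7993e+02 -2.0000e-02  9.8020e+01] [-0.1  0.2  0.2] 13.075
x -0.0010 y 0.0011 z 0.0006 turn 0.000
```

```bash
python3 -m crank '[{"x":0,"y":0,"z":0,"turn":0},{"x":0,"y":0,"z":0,"turn":0},{"x":0,"y":0,"z":0,"turn":0},{"x":0,"y":0,"z":0,"turn":0},{"x":0,"y":0,"z":0,"turn":0},{"x":0,"y":0,"z":0,"turn":0}]' 0.0 35
python3 -m crank '[{"x":0,"y":0,"z":-0.01,"turn":0},{"x":0,"y":0,"z":-0.03,"turn":0},{"x":0,"y":0,"z":-0.07,"turn":0},{"x":0,"y":0,"z":-0.109,"turn":0},{"x":0,"y":0,"z":-0.109,"turn":0}]'
python3 - <<'E'
from plan import *
L=np.radians(158);d=np.array([np.cos(L),np.sin(L)])
S=np.array([.6667,.0252])
for r in (.13,.108,.055): print(r,S-r*d)
rows((.60,-.02,.13,128),(*(S-.13*d),.13,158))
E
```

```text
time_s: 13.82
tool_pos: [0.435, 0.0854, 0.0207]
tool_rot: [180.0, -0.0, 98.0]
force: [-0.5, 0.3, 1.3]
grip_width: 0.0143
grasp_force: 34.9
time_s: 14.45
tool_pos: [0.4373, 0.086, 0.1331]
tool_rot: [179.6, -0.1, 98.0]
force: [-0.2, 0.6, -1.3]
grip_width: 0.0147
grasp_force: 34.9
0.13 [ 0.7872339  -0.02349886]
0.108 [ 0.76683586 -0.01525751]
0.055 [0.71769511 0.00459664]
now [0.4373 0.086  0.1331] [ 1.796e+02 -1.100e-01  9.802e+01] [-0.2  0.6 -1.3] 14.45
x -0.1277 y 0.1463 z 0.0038 turn -0.523
x -0.1572 y 0.3312 z 0.0051 turn -1.047
```

```bash
python3 - <<'E'
from plan import *
b=cv2.imread('pics/t6.png')
for u in (225,245): print(b[84:112,u].tolist())
print(tri(238,78.5,218,314))
for v in (94,96,102,104): print(v,[plane('top',240,v,z)[0].round(3) for z in (0,.04,.06,.08,.1)])
E
```

```text
[[140, 155, 157], [136, 152, 155], [139, 153, 157], [136, 110, 81], [155, 119, 79], [155, 120, 80], [156, 119, 79], [155, 120, 79], [155, 120, 80], [154, 120, 79], [155, 121, 79], [156, 121, 80], [156, 122, 81], [150, 115, 78], [101, 78, 51], [99, 76, 48], [101, 78, 53], [98, 75, 49], [98, 76, 50], [98, 76, 49], [98, 76, 50], [75, 138, 123], [68, 161, 150], [66, 159, 149], [43, 104, 98], [40, 101, 94], [44, 103, 96], [43, 102, 95]]
[[138, 154, 156], [139, 154, 158], [136, 152, 154], [134, 111, 83], [155, 120, 79], [156, 121, 80], [154, 118, 78], [156, 122, 81], [154, 119, 78], [155, 120, 78], [155, 120, 80], [156, 121, 83], [157, 120, 81], [153, 119, 79], [100, 78, 51], [98, 76, 50], [99, 77, 51], [99, 75, 49], [99, 76, 52], [82, 62, 42], [80, 59, 40], [63, 84, 69], [42, 102, 95], [41, 102, 95], [40, 100, 93], [40, 101, 94], [41, 102, 95], [42, 103, 96]]
(array([0.8597, 0.0186, 0.0817]), np.float64(0.0026))
94 [np.float64(0.841), np.float64(0.825), np.float64(0.816), np.float64(0.808), np.float64(0.8)]
96 [np.float64(0.834), np.float64(0.818), np.float64(0.81), np.float64(0.802), np.float64(0.793)]
102 [np.float64(0.813), np.float64(0.797), np.float64(0.79), np.float64(0.782), np.float64(0.774)]
104 [np.float64(0.806), np.float64(0.791), np.float64(0.783), np.float64(0.775), np.float64(0.767)]
```

```bash
python3 -m crank '[{"x":-0.032,"y":0.037,"z":0.004,"turn":-0.13},{"x":-0.064,"y":0.073,"z":0.004,"turn":-0.26},{"x":-0.096,"y":0.11,"z":0.004,"turn":-0.39},{"x":-0.128,"y":0.146,"z":0.004,"turn":-0.523},{"x":-0.135,"y":0.192,"z":0.004,"turn":-0.65},{"x":-0.142,"y":0.238,"z":0.004,"turn":-0.78},{"x":-0.15,"y":0.285,"z":0.005,"turn":-0.91},{"x":-0.157,"y":0.331,"z":0.005,"turn":-1.047},{"x":-0.157,"y":0.331,"z":0.005,"turn":-1.047},{"x":-0.157,"y":0.331,"z":0.005,"turn":-1.047}]'
python3 - <<'E'
from plan import *
L=np.radians(158);d=np.array([np.cos(L),np.sin(L)]);S=np.array([.6667,.0252])
rows((*(S-.13*d),.0878,158))
o=env.get_obs(); p=o['tool_pos']; print('tip expected',proj('scene',(*(p[:2]+.0945*d),p[2]-.018)),proj('top',(*(p[:2]+.0945*d),p[2]-.018)))
a=shot('scene','s7.png');b=shot('top','t7.png')
crops([(a,220,220,6),(b,210,90,6)],'c7.png')
E
```

```text
time_s: 15.7
tool_pos: [0.7833, -0.0243, 0.123]
tool_rot: [-179.9, -0.2, 157.9]
force: [-0.2, -1.2, -0.7]
grip_width: 0.0143
grasp_force: 34.9
now [ 0.7833 -0.0243  0.123 ] [-1.7992e+02 -1.5000e-01  1.5793e+02] [-0.2 -1.2 -0.7] 15.7
x -0.0034 y 0.0023 z 0.0352 turn -0.001
tip expected (np.float64(248.45052953232775), np.float64(255.28241515826483)) (np.float64(239.69847346939105), np.float64(125.80322568111558))
```

View pics/c7.png

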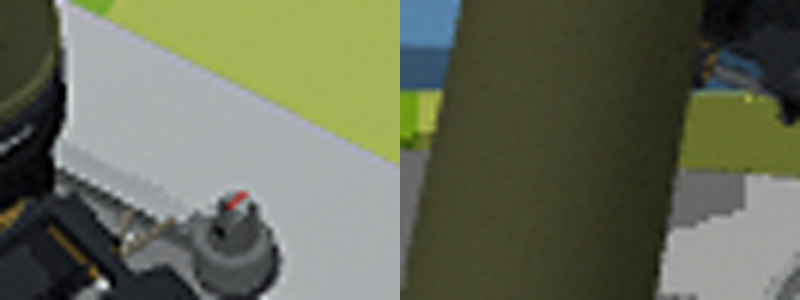

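The scene crop shows the leg as a tan wire with its tip at about (249.2,257), pointing at the stud's hole. That is within about 1–2 px of the expected position, so I am lowering to hole height.

```bash
python3 -m crank '[{"x":-0.003,"y":0.002,"z":0.012,"turn":0},{"x":-0.003,"y":0.002,"z":0.024,"turn":0},{"x":-0.0,"y":0.002,"z":0.034,"turn":0},{"x":0.004,"y":0.002,"z":0.035,"turn":0},{"x":0.006,"y":0.002,"z":0.035,"turn":0},{"x":0.006,"y":0.002,"z":0.035,"turn":0},{"x":0.006,"y":0.002,"z":0.035,"turn":0}]'
python3 - <<'E'
from plan import *
L=np.radians(158);d=np.array([np.cos(L),np.sin(L)]);S=np.array([.6667,.0252])
a=shot('scene','s8.png')
rows((*(S-.12*d),.0878,158))
o=env.get_obs(); p=o['tool_pos']; print('tip expected',[proj('scene',(*(p[:2]+k*d),p[2]-.018)) for k in (.07,.0945)], 'hole near',proj('scene',(*(S-.009*d),.07)))
c=a[236:276,228:278]; cv2.imwrite('pics/c8.png',cv2.resize(c,(750,600),interpolation=cv2.INTER_CUBIC)[:,:,::-1])
E
```

```text
time_s: 16.68
tool_pos: [0.7801, -0.0199, 0.0902]
tool_rot: [180.0, 0.1, 158.0]
force: [-0.0, 0.2, -0.6]
grip_width: 0.0143
grasp_force: 34.9
now [ 0.7801 -0.0199  0.0901] [1.7998e+02 5.0000e-02 1.5801e+02] [ 0.  -0.1 -0.5] 16.725
x 0.0020 y -0.0007 z 0.0023 turn 0.000
tip expected [(np.float64(243.47192237804052), np.float64(267.07231822564245)), (np.float64(250.7357888063075), np.float64(261.7763769065932))] hole near (np.float64(255.97920930023153), np.float64(258.09683911124375))
```

View pics/c8.png

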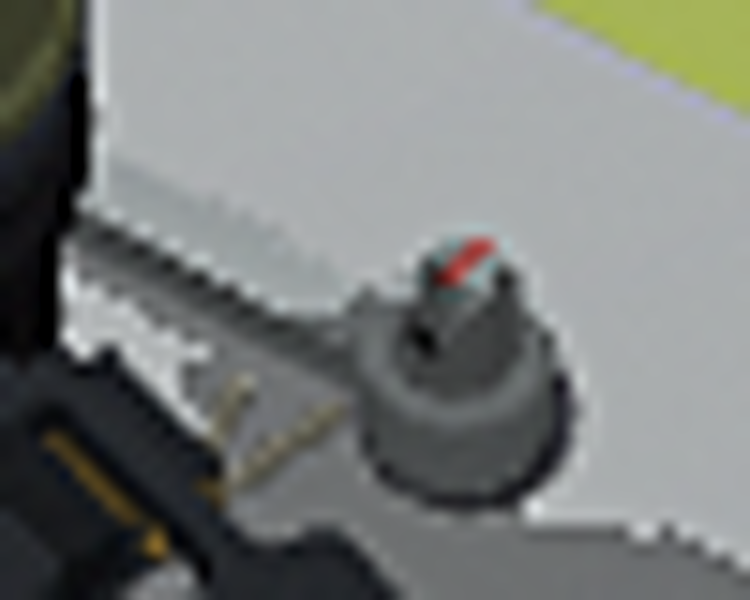

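The leg is visible from about (242,268) to its tip near (250.3,262.8). The dark hole entry is at about (255.8,258.2). I will fit the leg's line and compare it with the hole.

```bash
python3 - <<'E'
from plan import *
a=cv2.imread('pics/s8.png')[:,:,::-1].astype(int)
w=np.clip(a[...,0]-a[...,2]-10,0,None); sub=w[258:272,238:254]; print(sub)
L=np.radians(158);d=np.array([np.cos(L),np.sin(L)]);n=np.array([.375,.927])
p=np.array([.7801,-.0199]);z=.0901-.018
f=lambda P,z:np.array(proj('scene',(*P,z)))
t=p+.0945*d; b=f(t,z); print('tip',b,'per mm lat',(f(t+.01*n,z)-b)/10,'per mm z',(f(t,z+.01)-b)/10,'along',(f(t+.01*d,z)-b)/10)
E
```

```text
[[ 0  0  0  0  0  0  0  0  0  0  0  0  0  0  0  0]
 [ 0  0  0  0  0  0  0  0  0  0  0  0  0  0  0  0]
 [ 0  0  0  0  0  0  0  0  0  0  0  0  0  0  0  0]
 [ 0  0  0  0  0  4  0  0  0  0  0  0  0  0  0  0]
 [ 0  0  0  0  0  6  0  0  0  0  0  0  0  0  0  0]
 [ 0  0  0  0  1  4  0  0  0  0  0  7  6  0  0  0]
 [ 0  0  0  0  7  0  0  0  0  0  4  3  0  0  0  0]
 [ 0  0  0  0  4  0  0  0  8  4  1  0  0  0  0  0]
 [ 0  0  0  0  0  0  0  6  3  0  0  0  0  0  0  0]
 [ 0  0  0  0  0  0  6  1  0  0  0  0  0  0  0  0]
 [ 0  0  0 17 19  2  0  0  0  0  0  0  0  0  0  0]
 [ 0  0  0  0 13  0  0  0  0  0  0  0  0  0  0  0]
 [ 0  0  0  0  0  0  0  0  0  0  0  0  0  0  0  0]
 [40  0  0  0  0  0  0  0  0  0  0  0  0  0  0  0]]
tip [250.72952258 261.78046184] per mm lat [0.24560048 0.25279198] per mm z [-0.00483251 -0.20296112] along [ 0.29275023 -0.21343823]
```

```bash
python3 -m crank '[{"x":0.004,"y":-0.0012,"z":0.0023,"turn":0},{"x":0.008,"y":-0.0012,"z":0.0023,"turn":0},{"x":0.012,"y":-0.0012,"z":0.0023,"turn":0},{"x":0.015,"y":-0.0012,"z":0.0023,"turn":0},{"x":0.0165,"y":-0.0012,"z":0.0023,"turn":0},{"x":0.0165,"y":-0.0012,"z":0.0023,"turn":0}]'
python3 -m crank '[{"x":0.001,"y":0,"z":0,"turn":0},{"x":0.002,"y":0,"z":0,"turn":0},{"x":0.003,"y":0,"z":0,"turn":0},{"x":0.003,"y":0,"z":0,"turn":0}]'
```

```text
time_s: 17.48
tool_pos: [0.764, -0.0147, 0.0874]
tool_rot: [180.0, 0.0, 158.0]
force: [-0.2, -0.2, 0.1]
grip_width: 0.0142
grasp_force: 34.9
time_s: 17.98
tool_pos: [0.7612, -0.0136, 0.0873]
tool_rot: [180.0, -0.0, 158.0]
force: [0.6, 0.1, 0.4]
grip_width: 0.0145
grasp_force: 34.9
```

```bash
python3 -m crank '[{"x":0.001,"y":0,"z":-0.0003,"turn":0},{"x":0.002,"y":0,"z":-0.0003,"turn":0},{"x":0.003,"y":0,"z":-0.0003,"turn":0},{"x":0.003,"y":0,"z":-0.0003,"turn":0}]'
python3 -m crank '[{"x":0.001,"y":0,"z":0,"turn":0},{"x":0.002,"y":0,"z":0,"turn":0},{"x":0.002,"y":0,"z":0,"turn":0}]'
python3 -c "
from plan import *
print(env.get_obs()['wrist_torque'])"
```

```text
time_s: 18.48
tool_pos: [0.7584, -0.0124, 0.0876]
tool_rot: [180.0, 0.0, 158.0]
force: [-0.5, 0.1, -1.6]
grip_width: 0.0143
grasp_force: 34.9
time_s: 18.85
tool_pos: [0.7565, -0.0117, 0.0876]
tool_rot: [180.0, -0.0, 158.0]
force: [0.4, -0.5, -0.7]
grip_width: 0.0145
grasp_force: 34.9
[-0.03971537 -0.02912457  0.03610878]
```

```bash
python3 -m crank '[{"x":0.001,"y":0,"z":0,"turn":0},{"x":0.002,"y":0,"z":0,"turn":0},{"x":0.003,"y":0,"z":0,"turn":0},{"x":0.004,"y":0,"z":0,"turn":0},{"x":0.004,"y":0,"z":0,"turn":0}]'
python3 -m crank '[{"x":0.001,"y":0,"z":0,"turn":0},{"x":0.002,"y":0,"z":0,"turn":0},{"x":0.003,"y":0,"z":0,"turn":0},{"x":0.004,"y":0,"z":0,"turn":0},{"x":0.004,"y":0,"z":0,"turn":0}]'
python3 -c "
from plan import *
print(env.get_obs()['wrist_torque'])"
```

```text
time_s: 19.48
tool_pos: [0.7529, -0.0102, 0.0876]
tool_rot: [180.0, 0.0, 158.0]
force: [-0.2, -0.1, -0.7]
grip_width: 0.0143
grasp_force: 34.9
time_s: 20.1
tool_pos: [0.7491, -0.0087, 0.0876]
tool_rot: [180.0, 0.0, 158.0]
force: [0.2, -0.2, -0.4]
grip_width: 0.0142
grasp_force: 34.9
[-0.02879595 -0.01589609  0.00598313]
```

```bash
python3 -m crank '[{"x":0.001,"y":0,"z":0,"turn":0},{"x":0.002,"y":0,"z":0,"turn":0},{"x":0.003,"y":0,"z":0,"turn":0},{"x":0.004,"y":0,"z":0,"turn":0},{"x":0.004,"y":0,"z":0,"turn":0}]'
python3 -m crank '[{"x":0.001,"y":0,"z":0,"turn":0},{"x":0.002,"y":0,"z":0,"turn":0},{"x":0.003,"y":0,"z":0,"turn":0},{"x":0.003,"y":0,"z":0,"turn":0}]'
```

```text
time_s: 20.72
tool_pos: [0.7454, -0.0072, 0.0876]
tool_rot: [180.0, 0.0, 158.0]
force: [0.6, 0.2, -0.3]
grip_width: 0.0145
grasp_force: 34.9
time_s: 21.22
tool_pos: [0.7426, -0.006, 0.0876]
tool_rot: [180.0, -0.0, 158.0]
force: [0.4, 0.1, -0.4]
grip_width: 0.0145
grasp_force: 34.9
```

```bash
python3 -m crank '[{"x":0.001,"y":0,"z":0,"turn":0},{"x":0.002,"y":0,"z":0,"turn":0},{"x":0.002,"y":0,"z":0,"turn":0}]'
python3 -m crank '[{"x":0.001,"y":0,"z":0,"turn":0},{"x":0.002,"y":0,"z":0,"turn":0},{"x":0.002,"y":0,"z":0,"turn":0}]'
python3 -m crank '[{"x":0.001,"y":0,"z":0,"turn":0},{"x":0.002,"y":0,"z":0,"turn":0},{"x":0.002,"y":0,"z":0,"turn":0}]'
```

```text
time_s: 21.6
tool_pos: [0.7407, -0.0055, 0.0876]
tool_rot: [-180.0, -0.0, 158.0]
force: [0.3, -0.4, -0.8]
grip_width: 0.0143
grasp_force: 34.9
time_s: 21.98
tool_pos: [0.739, -0.0052, 0.0877]
tool_rot: [-180.0, 0.0, 158.0]
force: [0.7, -1.8, -0.1]
grip_width: 0.0145
grasp_force: 34.9
time_s: 22.35
tool_pos: [0.7376, -0.0045, 0.088]
tool_rot: [-180.0, 0.1, 158.0]
force: [3.3, -3.5, -0.3]
grip_width: 0.0144
grasp_force: 35.0
```

```bash
python3 -m crank '[{"x":0.001,"y":0,"z":0,"turn":0},{"x":0.002,"y":0,"z":0,"turn":0},{"x":0.002,"y":0,"z":0,"turn":0}]'
python3 -m crank '[{"x":0.001,"y":0,"z":0,"turn":0},{"x":0.002,"y":0,"z":0,"turn":0},{"x":0.002,"y":0,"z":0,"turn":0}]'
python3 -m crank '[{"x":0.001,"y":0,"z":0,"turn":0},{"x":0.002,"y":0,"z":0,"turn":0},{"x":0.002,"y":0,"z":0,"turn":0}]'
```

```text
time_s: 22.72
tool_pos: [0.736, -0.0039, 0.088]
tool_rot: [-180.0, 0.1, 158.0]
force: [4.0, -3.5, -0.3]
grip_width: 0.0143
grasp_force: 35.0
time_s: 23.1
tool_pos: [0.7342, -0.0032, 0.0881]
tool_rot: [-180.0, 0.1, 158.0]
force: [3.5, -4.4, -0.6]
grip_width: 0.0141
grasp_force: 35.0
time_s: 23.48
tool_pos: [0.7312, -0.0019, 0.0875]
tool_rot: [-180.0, -0.0, 158.0]
force: [1.9, -3.5, -0.9]
grip_width: 0.0147
grasp_force: 35.0
```

```bash
python3 -m crank '[{"x":0.001,"y":0,"z":0,"turn":0},{"x":0.002,"y":0,"z":0,"turn":0},{"x":0.003,"y":0,"z":0,"turn":0},{"x":0.004,"y":0,"z":0,"turn":0},{"x":0.004,"y":0,"z":0,"turn":0}]'
python3 -m crank '[{"x":0.001,"y":0,"z":0,"turn":0},{"x":0.002,"y":0,"z":0,"turn":0},{"x":0.003,"y":0,"z":0,"turn":0},{"x":0.004,"y":0,"z":0,"turn":0},{"x":0.004,"y":0,"z":0,"turn":0}]'
```

```text
time_s: 24.1
tool_pos: [0.7264, 0.0002, 0.087]
tool_rot: [-180.0, -0.2, 158.0]
force: [-0.8, -2.0, 0.8]
grip_width: 0.0142
grasp_force: 35.0
time_s: 24.72
tool_pos: [0.7237, 0.0015, 0.0875]
tool_rot: [-180.0, -0.1, 158.0]
force: [-0.8, -3.2, -0.4]
grip_width: 0.0144
grasp_force: 35.0
```

```bash
python3 -m crank '[{"x":0.001,"y":0,"z":0,"turn":0},{"x":0.002,"y":0,"z":0,"turn":0},{"x":0.002,"y":0,"z":0,"turn":0}]'
python3 -m crank '[{"x":0.001,"y":0,"z":0,"turn":0},{"x":0.002,"y":0,"z":0,"turn":0},{"x":0.002,"y":0,"z":0,"turn":0}]'
```

```text
time_s: 25.1
tool_pos: [0.722, 0.0023, 0.0875]
tool_rot: [180.0, -0.0, 158.0]
force: [0.0, -3.3, -0.3]
grip_width: 0.0142
grasp_force: 35.0
time_s: 25.48
tool_pos: [0.7192, 0.0035, 0.0871]
tool_rot: [-180.0, -0.2, 158.0]
force: [-2.8, -2.6, -1.8]
grip_width: 0.0148
grasp_force: 35.0
```

```bash
python3 -m crank '[{"x":0.0005,"y":0,"z":0,"turn":0},{"x":0.001,"y":0,"z":0,"turn":0},{"x":0.001,"y":0,"z":0,"turn":0}]'
python3 -m crank '[{"x":0.0005,"y":0,"z":0,"turn":0},{"x":0.001,"y":0,"z":0,"turn":0},{"x":0.001,"y":0,"z":0,"turn":0}]'
python3 -c "
from plan import *
print(env.get_obs()['wrist_torque'],env.get_obs()['tool_pos'])"
```

```text
time_s: 25.85
tool_pos: [0.7184, 0.0038, 0.087]
tool_rot: [-180.0, -0.2, 158.0]
force: [-4.6, -1.8, -0.9]
grip_width: 0.0137
grasp_force: 35.0
time_s: 26.22
tool_pos: [0.7183, 0.0038, 0.0874]
tool_rot: [180.0, -0.0, 158.0]
force: [-4.5, -2.5, -0.9]
grip_width: 0.0145
grasp_force: 35.0
[-0.39791655  1.07510513  0.17468536] [0.71827905 0.00377533 0.08741071]
```

```bash
python3 -m crank '[{"x":0.0005,"y":0,"z":0,"turn":0},{"x":0.001,"y":0,"z":0,"turn":0},{"x":0.001,"y":0,"z":0,"turn":0}]'
python3 -m crank '[{"x":0.0005,"y":0,"z":0,"turn":0},{"x":0.001,"y":0,"z":0,"turn":0},{"x":0.001,"y":0,"z":0,"turn":0}]'
```

```text
time_s: 26.6
tool_pos: [0.7179, 0.0039, 0.0877]
tool_rot: [180.0, 0.0, 158.0]
force: [-4.1, -2.7, -1.7]
grip_width: 0.014
grasp_force: 35.0
time_s: 26.98
tool_pos: [0.7171, 0.0043, 0.0878]
tool_rot: [180.0, 0.0, 158.0]
force: [-1.9, -2.6, -1.2]
grip_width: 0.0143
grasp_force: 35.0
```

```bash
python3 -m crank '[{"x":0.0004,"y":0,"z":0,"turn":0},{"x":0.0007,"y":0,"z":0,"turn":0},{"x":0.0007,"y":0,"z":0,"turn":0}]'
python3 -m crank '[{"x":0.0004,"y":0,"z":0,"turn":0},{"x":0.0004,"y":0,"z":0,"turn":0}]'
```

```text
time_s: 27.35
tool_pos: [0.7167, 0.0045, 0.0879]
tool_rot: [180.0, 0.1, 158.0]
force: [-0.9, -2.5, -0.2]
grip_width: 0.0145
grasp_force: 35.0
time_s: 27.6
tool_pos: [0.7163, 0.0046, 0.0879]
tool_rot: [180.0, 0.1, 158.0]
force: [0.9, -2.8, -0.8]
grip_width: 0.0144
grasp_force: 35.0
```

```bash
python3 -m crank '[{"x":0,"y":-0.0004,"z":0,"turn":0},{"x":0,"y":-0.0007,"z":0,"turn":0},{"x":0,"y":-0.0007,"z":0,"turn":0}]'
python3 -m crank '[{"x":0,"y":0,"z":0,"turn":0},{"x":0,"y":0,"z":0,"turn":0},{"x":0,"y":0,"z":0,"turn":0}]' 0.03
python3 -m crank '[{"x":0,"y":0,"z":-0.01,"turn":0},{"x":0,"y":0,"z":-0.03,"turn":0},{"x":0,"y":0,"z":-0.07,"turn":0},{"x":-0.02,"y":0,"z":-0.12,"turn":0},{"x":-0.05,"y":-0.04,"z":-0.15,"turn":0},{"x":-0.05,"y":-0.09,"z":-0.15,"turn":0},{"x":-0.05,"y":-0.14,"z":-0.15,"turn":0},{"x":-0.05,"y":-0.14,"z":-0.15,"turn":0}]'
python3 - <<'E'
from plan import *
L=np.radians(158);d=np.array([np.cos(L),np.sin(L)]);S=np.array([.6667,.0252])
a=shot('scene','s9.png');b=shot('top','t9.png')
A=[cv2.resize(a[236:281,225:285],(400,300),interpolation=cv2.INTER_CUBIC),cv2.resize(b[115:160,210:270],(400,300),interpolation=cv2.INTER_CUBIC)]
cv2.imwrite('pics/c9.png',np.hstack(A)[:,:,::-1])
for n,im,bx in [('top',b,(205,100,240,155)),('scene',a,(225,255,256,285))]:
    x,y=red(im,*bx); print(n,len(x),x.mean() if len(x) else 0,y.mean() if len(x) else 0, 'expected handle',proj(n,(*(S-.055*d),.073)), plane(n,x.mean(),y.mean(),.073) if len(x) else '')
E
```

```text
time_s: 27.98
tool_pos: [0.7159, 0.0043, 0.0878]
tool_rot: [180.0, 0.0, 158.0]
force: [1.3, -1.2, -0.3]
grip_width: 0.0139
grasp_force: 34.9
time_s: 28.35
tool_pos: [0.7152, 0.0051, 0.0874]
tool_rot: [180.0, -0.1, 158.0]
force: [0.5, 0.4, -0.7]
grip_width: 0.0289
grasp_force: 0.0
time_s: 29.35
tool_pos: [0.7073, -0.1523, 0.2405]
tool_rot: [-179.8, 0.2, 157.5]
force: [-0.5, -0.1, -0.6]
grip_width: 0.0302
grasp_force: 0.0
top 2 235.5 136.5 expected handle (np.float64(242.26951875606173), np.float64(122.34586193413749)) [0.67171861 0.02497073 0.073     ]
scene 29 241.82758620689654 268.3448275862069 expected handle (np.float64(242.40675678332508), np.float64(267.3731798864779)) [0.72090737 0.00466212 0.073     ]
```

View pics/c9.png

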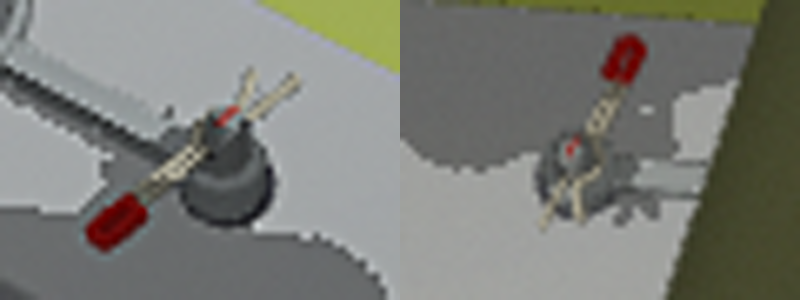

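The cotter is through the stud: its red handle is at scene (242,268) and its leg tip emerges beyond the stud at about (269.3,247.3), with the bow end beside it. I am checking the depth numerically before handing in.

```bash
python3 - <<'E'
from plan import *
L=np.radians(158);d=np.array([np.cos(L),np.sin(L)]);S=np.array([.6667,.0252])
b=shot('top').astype(int);m=(b[...,0]>60)&(b[...,0]>2*b[...,1]); m[:116]=0;m[134:]=0;m[:,:233]=0;m[:,255:]=0
y,x=np.nonzero(m);print(len(x),x.mean(),y.mean(),tri(x.mean(),y.mean(),241.83,268.34))
print(proj('scene',(*(S+.0395*d),.07)),proj('scene',(*(S+.0355*d),.07)),proj('top',(*(S+.0395*d),.07)))
H=plane('top',x.mean(),y.mean(),.072);print(np.linalg.norm(H[:2]-S),H)
E
```

```text
30 243.2 123.4 (array([0.7169, 0.0021, 0.065 ]), np.float64(0.0003))
(np.float64(269.77297710672923), np.float64(248.03758539241625)) (np.float64(268.6535089868696), np.float64(248.85396957444527)) (np.float64(230.46865808736646), np.float64(149.7253375478598))
0.05338080893426564 [0.71462089 0.00168195 0.072     ]
```

```bash
python3 -c "
from cell import env
print(env.sign_off())"
```

```text
the job is handed in; nothing more can be done
None
```

The mould is seated on the stud with its dish towards the free end, the cotter is through the cross hole and read as snapped home, both are released, and the job is handed in at about 29 s; no verdict came back.

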